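Set the eyelet press's feed selector to the large ring

ROBOT

A 6-joint arm with a two-finger parallel gripper is mounted at the origin on the work surface. World frame = base frame: x ahead of the robot, y to its left, z up, the work surface at z = 0. Lengths are in m, angles in degrees, forces in N, time in s.
With the tool pointing down it reaches from about 0.4 to 0.825 m from the base axis. Payload 7 kg.
Tool frame: the origin (TCP) lies midway between the tips of the shut fingers; the grasp point (between the pads) lies 19 mm behind it; z points along the fingers, y is the line along which they close (so a half turn about z gives the same grasp; the last joint's range is limited). The gripper opens to 88 mm and grips with 3 to 60 N. Pads are 19 mm wide; open, the fingers measure 130 mm over their backs; the gripper's body (78 mm by 193 mm) begins 47 mm behind the grasp point.
Start: joints at [85.663, 20.546, 0.682, 0, -70.136, -16.507], TCP at [0.24, 0.631, 0.19] pointing down, gripper open.
Joint ranges: [-176.03, 176.03], [-82.01, 121.73], [-58.28, 71.71], [-173.87, 95.51], [-174.79, -0.11], [-173.66, 173.66]. Speed limits (degrees/s): [136.94, 136.94, 172.46, 180, 180, 180].

INTERFACE

Orientations are given as [roll, pitch, yaw] about the fixed x, y, z axes, in that order (R = Rz(yaw) Ry(pitch) Rx(roll)).
In Python, from plant import r, eyes, workorder gives the robot as it stands.
- The arm moves only by the tool step_arm, never from a script. Its argument "plan" is a list of rows, each a list of 5 numbers: the shift along the tool's x, y, z each as a share of 25 cm, from -1 to 1, then the turn about the tool's z as a share of 60 degrees, from -1 to 1, then the finger opening in mm, from 0 to 87.6. In form: [[x, y, z, turn, jaw], ...]. A call has 1 to 12 rows; each row is the pose to reach, as a shift and turn from the pose commanded when the call began, along the tool's axes at that moment; what a row does not reach only later rows make up. A row lasts 1/12 s, in which the tool goes at most 41.7 mm and 7.16 degrees, less where a joint would pass 70% of its speed; a pose out of reach is approached as far as the arm can. A call with a number of a shift or a turn outside -1 to 1 is refused whole. A call with a gripper value outside its range is refused whole. The fingers move at their own pace and stop on an object; "newtons" is the grip in N (left out, the last holds). Time passes only in rows, so rows that repeat a pose let the fingers close. It gives the time, the measured TCP pose, the force, the opening and the grip force at its end, in the units of the state.
- r.get_state(): the state, without advancing time (a new reading comes with each control period).
- eyes.capture(name): name is "scene" or "side" or "wrist"; returns the picture (480x640x3 uint8, red, green, blue); there is no depth.
- eyes.camera_model(name): a dict with "fov_y" (degrees; the focal length in pixels is half the picture's height over the tangent of half this angle, whatever the lens; pixels are square), "cx", "cy" (the principal point, pixels), "world_to_cam" (4x4, takes a point from world to camera coordinates); the wrist camera has in their place "hand_eye" (4x4, takes a point from camera to tool coordinates, whose origin is the TCP and whose axes are the flange's). Camera axes: x right, y up, looking along -z (the intrinsics and any distortion apply to the point x, -y, -z); pixel columns grow to the right and rows downward; lengths in m; the calibration is good to about 2 mm. A picture is of the moment at which its call begins: read the wrist's pose just before it. camera_model takes no time and is no camera call.
- workorder.close_job(): hands the job in; it is judged then, once.
The state is a dict: "time_s": time; "joints": joint angles; "qd": joint speeds; "joint_torque": joint torques, N m; "tcp_pos": TCP position; "eef_rot": TCP orientation; "contact_force": force on the tool from outside, world axes, zero at the start; "moment": the same for the moment, N m; "gripper_width": finger opening in m; "gripper_force": force on a finger pad.
Only numpy, scipy, OpenCV 4.12 (cv2) and the standard library are available. Lean on these libraries where they do the work, as an engineer would, in place of code of your own. Each camera call takes 0.05 s, during which the arm holds its last target. There are 200 camera calls.

TASK

On the teal feed selector box, pull the sprung black knob up, turn its pointer to the station with the large flat ring, and let it drop fully home in that station's notch, then let go. The notch is not exactly in line with its sample, so feel for it; never force the knob round against the side of a notch nor yank it hard against its upper stop. Leave the loose things on the box and the bench alone.

Things in the scene. Friction and masses are not known exactly. Their poses are not given: they have to be found in the camera images.
- selector: Fixed teal box, top 50 mm above the bench, 270 mm wide (y), from x = -105 to +125 mm in its frame (a 16 mm high tray juts 45 mm more at -x). Origin on the bench under the knob's axis, z up; place and yaw vary. Four stations lie round the knob at -1.22, -0.65, 0.65 and 1.22 rad from its +x (counter-clockwise positive), each with one brass sample, shuffled, 98 mm from the axis.
- knob_pull (a joint): How far the knob is pulled up, m; 0 = fully home. A spring (and weight) presses it down with about 8 N at 0, 11 N at the top. A tooth under the pointer arm sits some 5 mm deep in a notch when home; at about 0.005 it rests on top of the index ring, from 0.008 to 0.012 it turns free, at about 0.014 it meets a rigid upper stop.
- knob (a joint): Turn, rad, counter-clockwise from above positive, 0 = pointer along the selector's +x; range -1.5 to 1.5. Starts within 0.05 of 0 in a wide parking notch. Each station's notch lies up to 0.16 rad to either side of the station's angle (not given, not all alike), with 0.026 rad play each side. Turning takes about 0.1 N m with the tooth on the ring, less when raised.
- knob_grip (a point): On the knob's axis, in the black grip bar: 54 mm long (towards the pointer, its x axis), 16 mm wide (its y axis), 43 mm high. This point is 28 mm above the bar's underside and 15 mm below its top, and 100 mm above the bench when home. Below the bar are a round boss of 19 mm radius and the steel pointer arm (12 mm wide), whose top is 19 mm above the box top when home.
- pointer_tip (a point): Tip of the steel pointer arm, 66 mm from the axis, 65 mm above the bench when home; its x axis points outward. Under the arm, 50 mm from the axis, a square tooth 6 mm wide points down to an 8 mm thick steel index ring with 8.6 mm notches. Let down beside a notch it rests on the ring; turned over the notch while not held up, its spring drops it in.
- sample_ring: The large flat brass ring, 34 mm outside, 18 mm hole, 5 mm high, fixed on the box top at one of the stations; origin at the centre of its underside. The wanted one.
- sample_eyelet: Small brass eyelet, 17 mm outside, 9 mm hole, 8 mm high, fixed at another station; origin under its centre.
- sample_cap: Domed brass cap, 26 mm across, 9.5 mm high, no hole, fixed at another station; origin under its centre.
- sample_stud: Brass stud: 22 mm flange with an 8 mm post, 18 mm high, fixed at another station; origin under its centre.
- die: Loose steel setting die, 24 mm across, 20 mm high, on the box top at its back left (-x, +y) corner; leave alone.
- punch: Loose dark steel punch standing on the box top at its back right (-x, -y) corner, 16 mm across, 36 mm high; leave alone.
- hammer: Hammer lying on the bench to the left; leave alone.
- screwdriver: Screwdriver lying on the bench, far left; leave alone.
- jar: Closed glass jar, 64 mm across, 75 mm high, on the right; leave alone.
- tape: Cardboard roll core, 90 mm across, 22 mm high, on the right; leave alone.
- wrench: Wrench lying beyond the box; leave alone.

How it is judged (in metres and radians):
On the way, in this order (a step that is already met when the one before it is completed fails the run):
1. the knob is pulled up until its tooth is clear of the parking notch (value of joint knob_pull above 0.0045 m and not (horizontal distance between pointer_tip and sample_ring below 0.039 m)), for 0.1 s.
2. the pointer is turned to the large ring's station with the tooth out of any notch (value of joint knob_pull above 0.004 m and horizontal distance between pointer_tip and sample_ring below 0.042 m), for 0.1 s.
At the end, for the whole second after the job is handed in: The knob is fully home (within 2 mm) in the notch of the large ring's station, its pointer tip within 39 mm of the ring's centre seen from above, at rest and released (value of joint knob_pull below 0.002 m and horizontal distance between pointer_tip and sample_ring below 0.039 m and velocity of joint knob between -0.05 and 0.05 rad/s); the robot touches nothing.
It fails at once if the knob is forced: its tooth is pressed against the index ring with more than 30 N (contact force between knob_c0 and anything else above 30 N).
It fails at once if the knob is yanked against its upper stop with more than 20 N (contact force between knob_pull_c1 and anything else above 20 N).
It fails at once if a loose thing on the box or the bench is moved by more than 20 mm (distance of any of die, punch, hammer, screwdriver, jar, tape, wrench from where it was at the start of the episode above 0.02 m).
It also fails if it takes over 45 s, if anything falls off the work surface, if the arm or the gripper's body presses on something with over 40 N, if the wrist force passes 120 N, or if a joint passes its speed limit or range.

## Working session

There is one attempt and no reset: what is moved stays moved. The work goes in short steps, Python scripts to look and compute and a tool call to move; the robot and the scene stay as the last step left them, time stands still between calls to the robot, and variables do not carry over. Pictures are saved under pics/ and viewed, at most 10 in all, crops included, and the job is handed in when it is done.

Besides the shell and the picture viewer there is one more tool, called after ">>>" by a JSON object that holds its "api" and its "payload", one argument or row to a line. step_arm: Moves the arm, as the interface text tells. Its arguments: {"type":"object","properties":{"plan":{"type":"array"},"newtons":{"type":"number"}},"required":["plan"]}

```bash
mkdir -p pics
python3 - <<'E'
from plant import r, eyes
import cv2
print(r.get_state())
for n in ("scene","side"):
    m=eyes.camera_model(n); print(n,m)
    cv2.imwrite(f"pics/{n}0.png",eyes.capture(n)[:,:,::-1])
print(eyes.camera_model("wrist"))
E
```

```text
{'time_s': 0.0, 'joints': array([ 8.56619122e+01,  2.05918750e+01,  6.33532488e-01, -2.14594120e-02,
       -7.01365694e+01, -1.65080200e+01]), 'qd': array([ 0.00214599,  0.03179933,  0.02807347, -0.00099626,  0.02168892,
        0.03367535]), 'joint_torque': array([-4.90927687e-04, -5.82709408e+01,  2.93050164e+01,  6.99723691e+00,
        6.90123779e-03, -1.47625233e-04]), 'tcp_pos': array([0.24001719, 0.63028364, 0.18891174]), 'eef_rot': array([ 1.79903268e+02, -7.63036518e-03, -2.08534095e+01]), 'contact_force': array([0.42668954, 1.0424523 , 0.2357005 ]), 'moment': array([ 0.00793592, -0.01517507,  0.01030593]), 'gripper_force': 0.0, 'gripper_width': 0.08749897618487913}
scene {'fov_y': 52.61774536564069, 'cx': 321.6367685320653, 'cy': 234.5841291948072, 'world_to_cam': array([[-0.22566705,  0.974196  , -0.00406508,  0.08941699],
       [-0.5869462 , -0.13263008,  0.79868856,  0.24135794],
       [ 0.77754006,  0.18262368,  0.60173088, -1.7962096 ],
       [ 0.        ,  0.        ,  0.        ,  1.        ]])}
side {'fov_y': 54.73651960276581, 'cx': 329.31636320623875, 'cy': 244.71909126266593, 'world_to_cam': array([[ 0.93569615, -0.35256203, -0.01314288, -0.47437126],
       [ 0.27983742,  0.71896862,  0.63621941, -0.2408051 ],
       [-0.21485748, -0.59898592,  0.77139622, -1.00962423],
       [ 0.        ,  0.        ,  0.        ,  1.        ]])}
{'fov_y': 60.23121344364119, 'cx': 314.58502462696856, 'cy': 237.95469584554445, 'hand_eye': array([[-7.93137152e-04,  9.59730209e-01,  2.80922225e-01,
         7.71024246e-02],
       [ 9.99999587e-01,  8.86071649e-04, -2.03803401e-04,
        -5.53255244e-05],
       [-4.44513500e-04,  2.80921947e-01, -9.59730515e-01,
        -1.95828550e-01],
       [ 0.00000000e+00,  0.00000000e+00,  0.00000000e+00,
         1.00000000e+00]])}
```

View pics/scene0.png

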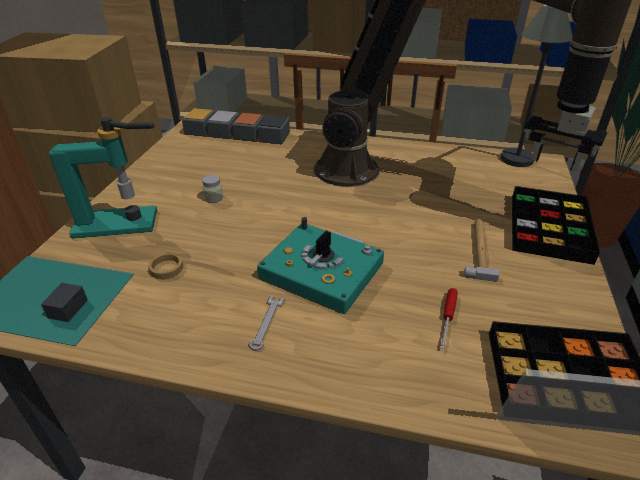

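View pics/side0.png

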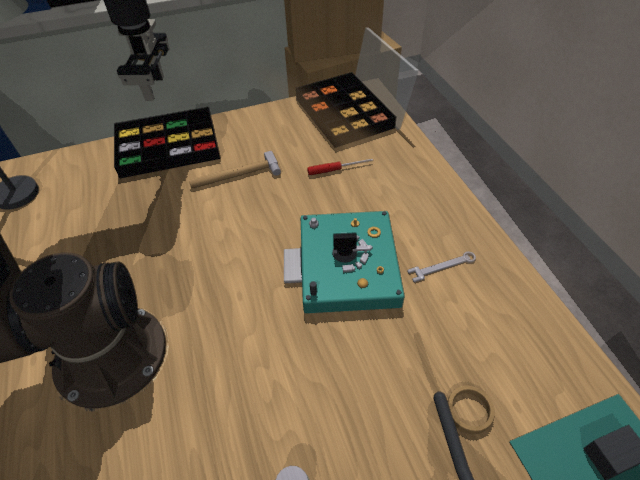

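The scene view shows the box with the knob at about (323,244) and a large ring at (328,279). In the side view the knob is at (345,243), the ring at (374,232), the stud at (355,224), the eyelet at (380,270) and the cap at (362,283). I'll enlarge both views.

Run:
```python
import cv2, numpy as np
a=cv2.imread("pics/side0.png")[200:320,280:410]; b=cv2.imread("pics/scene0.png")[210:310,255:385]
f=lambda i:cv2.resize(i,None,fx=3,fy=3,interpolation=cv2.INTER_CUBIC)
a,b=f(a),f(b); c=np.zeros((360,780,3),np.uint8); c[:,:390]=a; c[:300,390:]=b
cv2.imwrite("pics/crop0.png",c)
```

```text
(no output)
```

View pics/crop0.png

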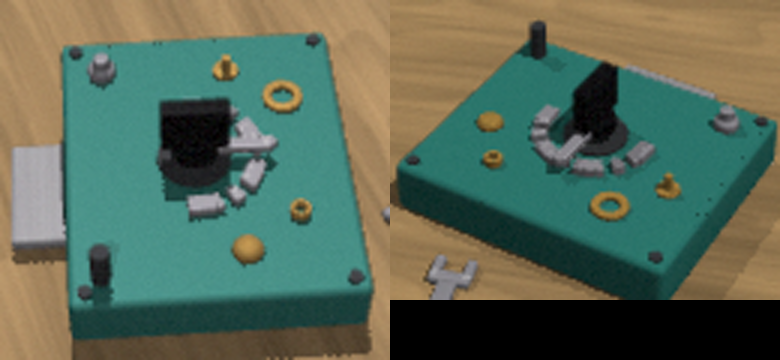

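The ring's station is +0.65 rad (stud +1.22, eyelet -0.65, cap -1.22). Next I fit the box pose from its corners and samples in both views.

```bash
cat > h.py <<'E'
import numpy as np
def proj(m,P):
    c=np.atleast_2d(P)@m["world_to_cam"][:3,:3].T+m["world_to_cam"][:3,3]
    f=240/np.tan(np.radians(m["fov_y"]/2))
    return np.c_[m["cx"]-f*c[:,0]/c[:,2], m["cy"]+f*c[:,1]/c[:,2]]
def wristmodel(m,s):
    from scipy.spatial.transform import Rotation as R
    T=np.eye(4);T[:3,:3]=R.from_euler("xyz",s["eef_rot"],degrees=True).as_matrix();T[:3,3]=s["tcp_pos"]
    return dict(m,world_to_cam=np.linalg.inv(T@m["hand_eye"]))
def world(p,L):
    c,s=np.cos(p[2]),np.sin(p[2])
    return np.c_[L[:,0]*c-L[:,1]*s+p[0],L[:,0]*s+L[:,1]*c+p[1],L[:,2]]
a=np.array
def st(t,z): return [.098*np.cos(t),.098*np.sin(t),z]
LOC=a([[-.105,.135,.05],[.125,.135,.05],[.125,-.135,.05],[-.105,-.135,.05],st(.65,.0525),st(1.22,.054),st(-.65,.054),st(-1.22,.054)])
E
python3 - <<'E'
from h import *; from plant import eyes
from scipy.optimize import least_squares
si=a([[65,40],[325,38],[370,293],[70,307],[283,97],[225,72],[301,210],[249,249]])/3+[280,200]
sc=(a([[775,122],[660,272],[398,166],[545,42],[610,206],[668,190],[493,159],[489,122]])-[390,0])/3+[255,210]
ms,mc=eyes.camera_model("side"),eyes.camera_model("scene")
f=lambda p:np.r_[proj(ms,world(p,LOC))-si,proj(mc,world(p,LOC))-sc].ravel()
q=least_squares(f,[.5,.0,0],loss="soft_l1")
print(q.x,np.degrees(q.x[2]));print(f(q.x).reshape(-1,2).round(1))
E
```

```text
[ 0.56466645  0.04426482 -0.31116071] -17.828195555342056
[[-0.8  0.6]
 [ 0.9 -2.7]
 [ 1.7 -0.4]
 [-1.2 -0.1]
 [ 0.2 -0.3]
 [ 0.7 -1.3]
 [-0.1 -0.1]
 [-0.5 -0.6]
 [ 1.8 -0.5]
 [-0.   0.7]
 [-2.  -0.8]
 [-4.2 -2.7]
 [-0.5  0. ]
 [-0.3 -0.7]
 [-0.1 -0.1]
 [ 0.3 -0.7]]
```

>>> {"api": "step_arm", "payload": {
  "plan": [
    [1,0.844,0,0,60],
    [1,0.844,0,0,60],
    [1,0.844,0,0,60],
    [1,0.844,0,0,60],
    [1,0.844,0,0,60],
    [1,0.844,0,0,60],
    [1,0.844,0,0,60],
    [1,0.844,0,0,60]
  ]
}}

```text
time_s: 0.77
tcp_pos: [0.3992, 0.3421, 0.1898]
eef_rot: [180.0, 0.0, -20.9]
contact_force: [-0.1, 0.3, 0.2]
gripper_width: 0.0601
gripper_force: 0.0
```

>>> {"api": "step_arm", "payload": {
  "plan": [
    [1,0.844,0,0,60],
    [1,0.844,0,0,60],
    [1,0.844,0,0,60],
    [1,0.844,0,0,60],
    [1,0.844,0,0,60],
    [1,0.844,0,0,60],
    [1,0.844,0,0,60],
    [1,0.844,0,0,60],
    [1,0.844,0,0,60]
  ]
}}

```text
time_s: 1.52
tcp_pos: [0.5589, 0.0537, 0.1891]
eef_rot: [179.9, 0.0, -21.1]
contact_force: [-0.0, 0.4, -0.2]
gripper_width: 0.06
gripper_force: 0.0
```

>>> {"api": "step_arm", "payload": {
  "plan": [
    [0.05,0.042,0,-0.05,60],
    [0.05,0.042,0,-0.05,60],
    [0.05,0.042,0,-0.05,60],
    [0.05,0.042,0,-0.05,60],
    [0.05,0.042,0,-0.05,60],
    [0.05,0.042,0,-0.05,60]
  ]
}}

```text
time_s: 2.02
tcp_pos: [0.565, 0.0449, 0.1899]
eef_rot: [-180.0, -0.0, -17.8]
contact_force: [0.1, 0.3, -0.9]
gripper_width: 0.0602
gripper_force: 0.0
```

Run:
```python
from plant import r, eyes
from h import *
import cv2,pickle
s=r.get_state(); im=eyes.capture("wrist")
cv2.imwrite("pics/w1.png",im[:,:,::-1]); pickle.dump(s,open("w1.pkl","wb"))
print(s["time_s"],s["joints"],s["tcp_pos"],s["eef_rot"],s["contact_force"])
m=wristmodel(eyes.camera_model("wrist"),s)
p=[.5647,.0443,-.3112]
print(proj(m,world(p,np.r_[LOC,a([[0,0,.115],[.027,0,.115],[-.027,0,.115],[.066,0,.065]])])).round())
```

```text
2.0167 [ 2.43248197e+01  1.03962360e+01 -1.32349064e+01 -4.54347390e-03
 -6.63619864e+01  4.78623142e+01] [0.56497526 0.04493797 0.18993611] [-1.79992303e+02 -2.30247905e-03 -1.78146877e+01] [ 0.11558256  0.29129168 -0.85316645]
[[166. 327.]
 [134.  50.]
 [496.  50.]
 [465. 327.]
 [239. 116.]
 [200. 174.]
 [392. 116.]
 [430. 173.]
 [316. 235.]
 [316. 196.]
 [316. 272.]
 [315. 132.]]
```

View pics/w1.png

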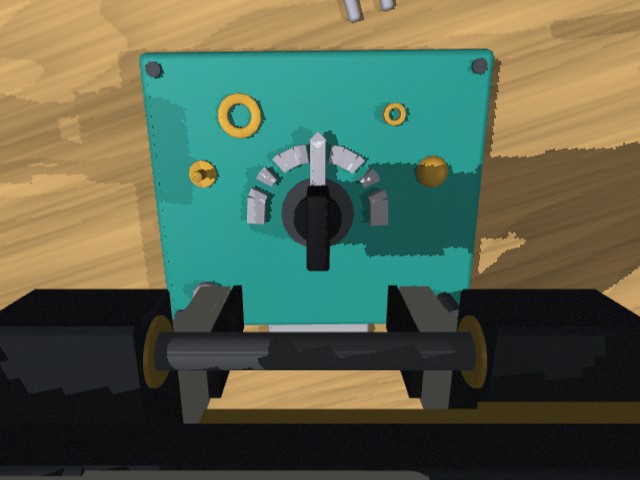

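The wrist view agrees with the fitted pose: bar at (318,186)–(318,270), tip at (318,132), ring at (239,116). The index ring's gaps are visible near (280,165) and (262,190). I'll unwrap it to polar to estimate the notch angle.

Run:
```python
from plant import eyes
from h import *
import cv2,pickle
s=pickle.load(open("w1.pkl","rb")); im=cv2.imread("pics/w1.png")
m=wristmodel(eyes.camera_model("wrist"),s); p=[.5647,.0443,-.3112]
W,H=750,200
t,rr=np.meshgrid(np.linspace(1.5,0,W),np.linspace(.070,.03,H))
L=np.c_[(rr*np.cos(t)).ravel(),(rr*np.sin(t)).ravel(),np.full(W*H,.058)]
uv=proj(m,world(p,L)).astype(np.float32).reshape(H,W,2)
o=cv2.remap(im,uv[...,0],uv[...,1],cv2.INTER_CUBIC)
for k in range(0,16): cv2.line(o,(int(W-k*50),0),(int(W-k*50),8 if k%5 else 20),(255,255,255),1)
c=cv2.resize(im[120:240,230:400],None,fx=4,fy=4,interpolation=cv2.INTER_CUBIC)[:390,:680]
q=np.zeros((590,750,3),np.uint8); q[:200]=o; q[200:,:680]=c
cv2.imwrite("pics/pol.png",q)
```

```text
(no output)
```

View pics/pol.png

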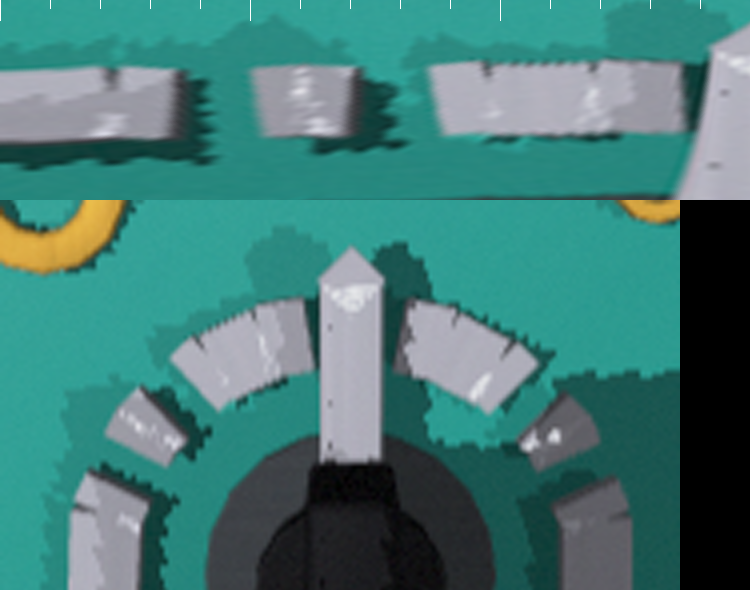

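Ring notch spans about 0.63–0.79 rad, centre about 0.71. Descend and grip.

>>> {"api": "step_arm", "payload": {
  "plan": [
    [0,0.004,0.15,0,60],
    [0,0.004,0.3,0,60],
    [0,0.004,0.4,0,60],
    [0,0.004,0.434,0,60],
    [0,0.004,0.434,0,60],
    [0,0.004,0.434,0,60]
  ]
}}

```text
time_s: 2.57
tcp_pos: [0.5657, 0.0437, 0.0823]
eef_rot: [180.0, -0.0, -17.8]
contact_force: [0.9, -0.8, 1.1]
gripper_width: 0.0601
gripper_force: 0.0
```

>>> {"api": "step_arm", "payload": {
  "plan": [
    [0,0,0,0,14],
    [0,0,0,0,10],
    [0,0,0,0,10],
    [0,0,0,0,10],
    [0,0,0,0,10],
    [0,0,0,0,10],
    [0,0,0,0,10],
    [0,0,0,0,10]
  ],
  "newtons": 40
}}

```text
time_s: 3.23
tcp_pos: [0.5649, 0.0433, 0.0814]
eef_rot: [180.0, 0.0, -17.8]
contact_force: [0.1, 0.2, -0.3]
gripper_width: 0.0133
gripper_force: 0.0
```

```bash
python3 -c "
from plant import r
print(r.get_state())"
```

```text
{'time_s': 3.2333, 'joints': array([ 2.41650460e+01,  1.58829324e+01, -2.14751501e+01,  4.63045084e-04,
       -5.26429228e+01,  4.79880418e+01]), 'qd': array([ 0.03450322,  0.05131814, -0.09201892, -0.09411365, -0.00674569,
        0.02522287]), 'joint_torque': array([-1.79156894e-03, -4.75080943e+01,  2.48877275e+01,  5.87429613e+00,
        8.18446884e-02, -5.50923669e-04]), 'tcp_pos': array([0.56493096, 0.04325126, 0.08138295]), 'eef_rot': array([ 1.79999054e+02,  5.00676801e-04, -1.78466312e+01]), 'contact_force': array([ 0.12032093,  0.22329529, -0.33757042]), 'moment': array([ 0.02050917, -0.03807281,  0.0016857 ]), 'gripper_force': 0.0, 'gripper_width': 0.013255898734954094}
```

The width is below the bar's 16 mm and there is no force, so the fingers aren't on the bar. I'll look.

Run:
```python
from plant import r, eyes
import cv2, numpy as np
a=eyes.capture("side")[160:340,270:420];b=eyes.capture("wrist")
print(r.get_state()["gripper_width"])
a=cv2.resize(a,(400,480),interpolation=cv2.INTER_CUBIC); b=cv2.resize(b,None,fx=.6,fy=.6,interpolation=cv2.INTER_AREA)
q=np.zeros((480,790,3),np.uint8);q[:,:400]=a;q[:288,400:784]=b
cv2.imwrite("pics/g1.png",q[:,:,::-1])
```

```text
0.010756940363868405
```

View pics/g1.png

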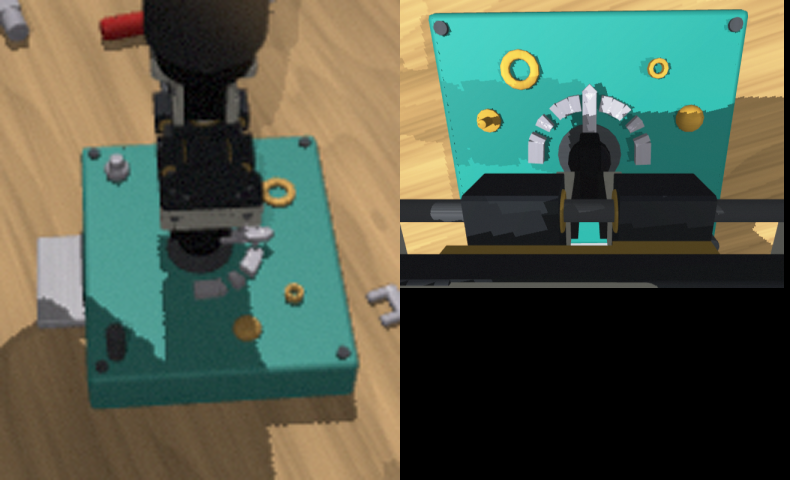

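The side view shows the fingers straddling the bar, and the wrist view agrees (gap around (590,155)). They were still travelling, so I keep closing.

>>> {"api": "step_arm", "payload": {
  "plan": [
    [0,0,0,0,0],
    [0,0,0,0,0],
    [0,0,0,0,0]
  ],
  "newtons": 40
}}

```text
time_s: 3.58
tcp_pos: [0.565, 0.0433, 0.0813]
eef_rot: [180.0, 0.0, -17.8]
contact_force: [-0.5, 0.1, -0.3]
gripper_width: 0.0008
gripper_force: 0.0
```

Run:
```python
from plant import r, eyes
from h import *
import cv2
s=r.get_state(); b=eyes.capture("wrist")
print(s["gripper_width"],s["tcp_pos"])
m=wristmodel(eyes.camera_model("wrist"),s)
p=[.5647,.0443,-.3112]
print(proj(m,world(p,a([[0,0,.115],[.027,0,.115],[-.027,0,.115],[.066,0,.065],[0,0,.07]]))).round(), proj(m,s["tcp_pos"]))
q=cv2.resize(b[180:430,150:480],None,fx=2,fy=2,interpolation=cv2.INTER_CUBIC)
q=np.clip(255*(q/255.)**.5,0,255).astype(np.uint8)
cv2.imwrite("pics/g2.png",q[:,:,::-1])
```

```text
0.0008368470185998705 [0.56495341 0.04330206 0.08131932]
[[313. 306.]
 [312. 245.]
 [313. 361.]
 [313. 141.]
 [313. 269.]] [[314.53568071 275.42465925]]
```

View pics/g2.png

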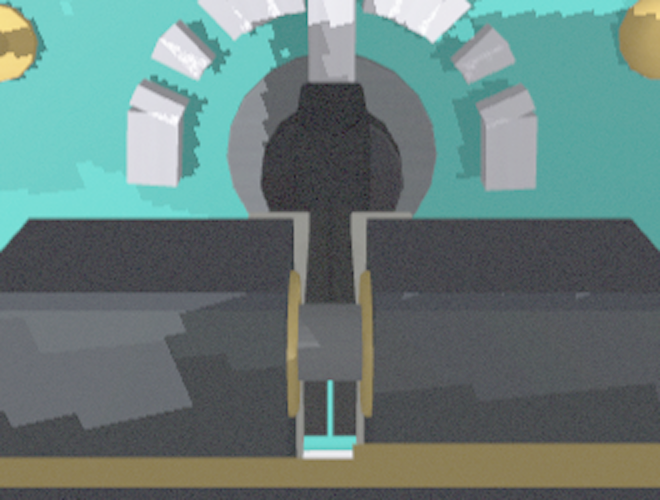

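Run:
```python
from plant import r, eyes
from h import *
m=eyes.camera_model("side");p=[.5647,.0443,-.3112]
C=-m["world_to_cam"][:3,:3].T@m["world_to_cam"][:3,3];print("cam",C)
L=[[0,y,z] for y in(0,-.02,-.0965) for z in (.081,.1,.118,.147,.184)]
for l,u in zip(L,(proj(m,world(p,a(L)))-[270,160])/.375): print(l,u.round())
mw=wristmodel(eyes.camera_model("wrist"),r.get_state())
for z in(.0,.02,.037,.05): # front edge of finger in tool frame, drawn as world pts along local x
    print(z,proj(mw,world([*r.get_state()["tcp_pos"][:2],-.3112],a([[.0095,0,.0813+z],[.0095,.021,.0813+z]]))).round())
s=r.get_state();print(s["joints"].round(2),s["contact_force"])
```

```text
cam [ 0.29432832 -0.59886468  0.92579059]
[0, 0, 0.081] [200. 225.]
[0, 0, 0.1] [201. 211.]
[0, 0, 0.118] [201. 198.]
[0, 0, 0.147] [201. 175.]
[0, 0, 0.184] [202. 145.]
[0, -0.02, 0.081] [202. 243.]
[0, -0.02, 0.1] [202. 229.]
[0, -0.02, 0.118] [203. 216.]
[0, -0.02, 0.147] [203. 193.]
[0, -0.02, 0.184] [204. 163.]
[0, -0.0965, 0.081] [209. 314.]
[0, -0.0965, 0.1] [209. 301.]
[0, -0.0965, 0.118] [209. 288.]
[0, -0.0965, 0.147] [210. 266.]
[0, -0.0965, 0.184] [211. 237.]
0.0 [[315. 258.]
 [273. 258.]]
0.02 [[315. 272.]
 [268. 272.]]
0.037 [[315. 287.]
 [264. 287.]]
0.05 [[315. 300.]
 [260. 300.]]
[ 24.17  15.89 -21.48   0.   -52.64  47.99] [-0.13147433  0.86549572 -0.18395829]
```

Both views say the real fingertips sit about 37 mm above the reported TCP. In the wrist view the finger ends at row 287, where a tip at the TCP would show at about 258. In the side view the body's edge is also higher than expected, so the fingers shut above the bar. I'll open and go down 20 mm, which is safe either way, then test the grip.

>>> {"api": "step_arm", "payload": {
  "plan": [
    [0,0,0,0,38],
    [0,0,0,0,38],
    [0,0,0,0,38],
    [0,0,0,0,38],
    [0,0,0,0,38],
    [0,0,0,0,38],
    [0,0,0,0,38],
    [0,0,0.02,0,38],
    [0,0,0.05,0,38],
    [0,0,0.08,0,38],
    [0,0,0.08,0,38]
  ],
  "newtons": 10
}}

```text
time_s: 4.55
tcp_pos: [0.5635, 0.0429, 0.0592]
eef_rot: [179.9, 0.2, -17.9]
contact_force: [-0.8, 0.2, 0.1]
gripper_width: 0.0382
gripper_force: 0.0
```

>>> {"api": "step_arm", "payload": {
  "plan": [
    [0,0,0,0,8],
    [0,0,0,0,8],
    [0,0,0,0,8],
    [0,0,0,0,8],
    [0,0,0,0,8],
    [0,0,0,0,8]
  ],
  "newtons": 10
}}

```text
time_s: 5.05
tcp_pos: [0.565, 0.043, 0.0617]
eef_rot: [180.0, -0.0, -17.8]
contact_force: [0.0, -2.3, 1.4]
gripper_width: 0.0159
gripper_force: 10.0
```

The offset is confirmed: the bar is now held at 15.9 mm. I'll regrip 16 mm lower for full pad overlap.

>>> {"api": "step_arm", "payload": {
  "plan": [
    [0,0,0,0,30],
    [0,0,0,0,30],
    [0,0,0,0,30],
    [0,0,0.03,0,30],
    [0,0,0.064,0,30],
    [0,0,0.064,0,30],
    [0,0,0.064,0,30]
  ],
  "newtons": 10
}}

```text
time_s: 5.63
tcp_pos: [0.5642, 0.043, 0.0443]
eef_rot: [179.9, 0.1, -17.8]
contact_force: [0.2, -0.8, -1.2]
gripper_width: 0.0301
gripper_force: 0.0
```

>>> {"api": "step_arm", "payload": {
  "plan": [
    [0,0,0,0,8],
    [0,0,0,0,8],
    [0,0,0,0,8],
    [0,0,0,0,8],
    [0,0,0,0,8],
    [0,0,0,0,8]
  ],
  "newtons": 40
}}

```text
time_s: 6.13
tcp_pos: [0.5649, 0.0429, 0.0456]
eef_rot: [180.0, -0.0, -17.8]
contact_force: [-0.3, -2.6, 1.3]
gripper_width: 0.0159
gripper_force: 40.0
```

```bash
python3 -c "
from plant import r
s=r.get_state();print({k:s[k] for k in ('tcp_pos','eef_rot','contact_force','moment','gripper_width','gripper_force')})"
```

```text
{'tcp_pos': array([0.56493749, 0.0429177 , 0.04555643]), 'eef_rot': array([ 1.79981785e+02, -8.67464769e-03, -1.78493972e+01]), 'contact_force': array([-0.33749132, -2.61198385,  1.32013269]), 'moment': array([-1.34754977, -0.03403537,  0.03615757]), 'gripper_width': 0.015886084578207817, 'gripper_force': 39.98708188533783}
```

>>> {"api": "step_arm", "payload": {
  "plan": [
    [0,0,-0.008,0,8],
    [0,0,-0.016,0,8],
    [0,0,-0.024,0,8],
    [0,0,-0.032,0,8],
    [0,0,-0.038,0,8],
    [0,0,-0.038,0,8],
    [0,0,-0.038,0,8],
    [0,0,-0.038,0,8]
  ]
}}

```text
time_s: 6.8
tcp_pos: [0.5648, 0.043, 0.0539]
eef_rot: [180.0, 0.0, -17.9]
contact_force: [3.7, -4.2, -10.0]
gripper_width: 0.0153
gripper_force: 40.0
```

```bash
python3 -c "
from plant import r
s=r.get_state();print({k:s[k] for k in ('tcp_pos','eef_rot','contact_force','moment','gripper_width','gripper_force')})"
```

```text
{'tcp_pos': array([0.56480096, 0.04298289, 0.05393035]), 'eef_rot': array([ 1.79973973e+02,  3.11335775e-02, -1.78694044e+01]), 'contact_force': array([ 3.65643077, -4.23328936, -9.98639606]), 'moment': array([-1.66567037, -1.78490322,  0.03767827]), 'gripper_width': 0.01531515398371734, 'gripper_force': 39.980018734931946}
```

>>> {"api": "step_arm", "payload": {
  "plan": [
    [0,0,-0.005,0,8],
    [0,0,-0.005,-0.06,8],
    [0,0,-0.005,-0.12,8],
    [0,0,-0.005,-0.18,8],
    [0,0,-0.005,-0.24,8],
    [0,0,-0.005,-0.3,8],
    [0,0,-0.005,-0.34,8],
    [0,0,-0.005,-0.34,8]
  ]
}}

```text
time_s: 7.47
tcp_pos: [0.5649, 0.0433, 0.0552]
eef_rot: [-180.0, 0.0, 2.6]
contact_force: [4.6, -3.0, -10.2]
gripper_width: 0.0159
gripper_force: 40.0
```

>>> {"api": "step_arm", "payload": {
  "plan": [
    [0,0,0,-0.06,8],
    [0,0,0,-0.12,8],
    [0,0,0,-0.18,8],
    [0,0,0,-0.24,8],
    [0,0,0,-0.3,8],
    [0,0,0,-0.33,8],
    [0,0,0,-0.33,8],
    [0,0,0,-0.33,8],
    [0,0,0,-0.33,8]
  ]
}}

```text
time_s: 8.22
tcp_pos: [0.5648, 0.0436, 0.0556]
eef_rot: [-180.0, 0.0, 22.3]
contact_force: [3.3, -0.0, -10.6]
gripper_width: 0.0161
gripper_force: 40.0
```

```bash
cat > look.py <<'E'
from plant import r, eyes
from h import *
import cv2,sys
s=r.get_state(); im=eyes.capture("wrist")
print({k:np.round(s[k],4) for k in ('tcp_pos','eef_rot','contact_force','moment','gripper_width')})
m=wristmodel(eyes.camera_model("wrist"),s); p=[.5647,.0443,-.3112]
print(proj(m,world(p,LOC[4:5])).round(), "tip at .65/.71/.77",proj(m,world(p,a([[.066*np.cos(t),.066*np.sin(t),.074] for t in(.65,.71,.77)]))).round())
cv2.imwrite(sys.argv[1],cv2.resize(im[60:330,150:480],None,fx=2.2,fy=2.2,interpolation=cv2.INTER_CUBIC)[:,:,::-1])
E
python3 look.py pics/t1.png
```

```text
{'tcp_pos': array([0.5648, 0.0436, 0.0556]), 'eef_rot': array([-1.799739e+02,  1.360000e-02,  2.225110e+01]), 'contact_force': array([  3.2866,  -0.011 , -10.6353]), 'moment': array([ 0.0312, -1.3089,  0.0361]), 'gripper_width': np.float64(0.0161)}
[[322.  67.]] tip at .65/.71/.77 [[319. 144.]
 [309. 143.]
 [300. 144.]]
```

View pics/t1.png

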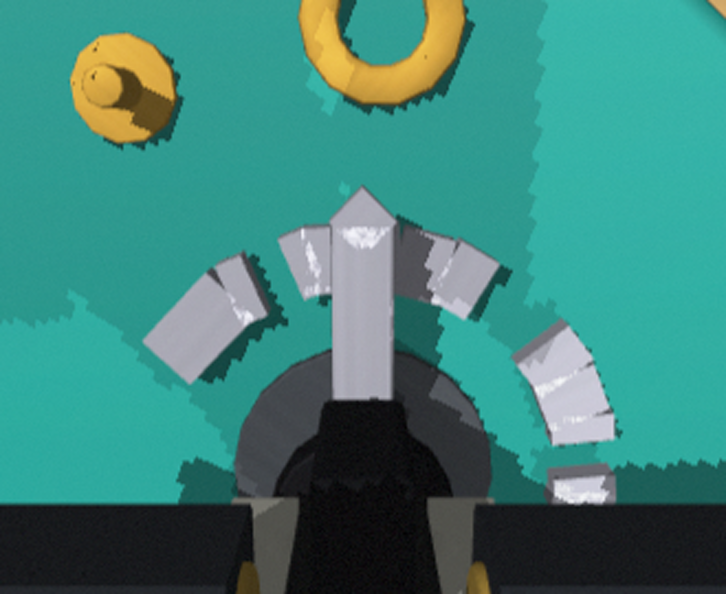

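The tip is at about (315,145) px, which is about 0.69–0.70 rad, pointing at the ring and over the notch. Lower slowly and feel.

>>> {"api": "step_arm", "payload": {
  "plan": [
    [0,0,0.004,0,8],
    [0,0,0.008,0,8],
    [0,0,0.012,0,8],
    [0,0,0.016,0,8],
    [0,0,0.02,0,8],
    [0,0,0.024,0,8],
    [0,0,0.024,0,8],
    [0,0,0.024,0,8]
  ]
}}

```text
time_s: 8.93
tcp_pos: [0.5648, 0.0435, 0.0506]
eef_rot: [-180.0, -0.0, 22.4]
contact_force: [-3.1, 3.1, -0.8]
gripper_width: 0.0159
gripper_force: 40.0
```

```bash
python3 -c "
from plant import r
s=r.get_state();print({k:s[k].round(4) for k in ('tcp_pos','eef_rot','contact_force','moment')})"
```

```text
{'tcp_pos': array([0.5648, 0.0435, 0.0506]), 'eef_rot': array([-1.799907e+02, -1.610000e-02,  2.236130e+01]), 'contact_force': array([-3.0649,  3.0702, -0.7592]), 'moment': array([ 1.3866,  0.8158, -0.0234])}
```

It rests on the ring (pull about 5 mm), so it is just off the notch. I'll sweep counter-clockwise in small steps.

>>> {"api": "step_arm", "payload": {
  "plan": [
    [0,0,0.002,-0.01,8],
    [0,0,0.002,-0.02,8],
    [0,0,0.002,-0.02,8],
    [0,0,0.002,-0.02,8]
  ]
}}

```text
time_s: 9.27
tcp_pos: [0.5649, 0.0435, 0.0491]
eef_rot: [-180.0, 0.0, 23.6]
contact_force: [0.9, 5.2, -8.3]
gripper_width: 0.0159
gripper_force: 40.0
```

>>> {"api": "step_arm", "payload": {
  "plan": [
    [0,0,0,-0.01,8],
    [0,0,0,-0.02,8],
    [0,0,0,-0.02,8],
    [0,0,0,-0.02,8]
  ]
}}

```text
time_s: 9.6
tcp_pos: [0.5648, 0.0434, 0.0494]
eef_rot: [-180.0, 0.0, 24.8]
contact_force: [0.1, 5.5, -8.7]
gripper_width: 0.0158
gripper_force: 40.0
```

```bash
python3 -c "
from plant import r
s=r.get_state();print({k:s[k].round(4) for k in ('tcp_pos','eef_rot','contact_force','moment')})"
```

```text
{'tcp_pos': array([0.5648, 0.0434, 0.0494]), 'eef_rot': array([-1.799873e+02,  1.120000e-02,  2.476910e+01]), 'contact_force': array([ 0.1023,  5.4676, -8.6597]), 'moment': array([ 2.0156e+00, -3.2900e-02,  2.0000e-04])}
```

It dropped into the notch: z is at 0.049, the arm carries the spring again, and there is no side torque. Lower it home.

>>> {"api": "step_arm", "payload": {
  "plan": [
    [0,0,0.004,0.005,8],
    [0,0,0.008,0.005,8],
    [0,0,0.012,0.005,8],
    [0,0,0.015,0.005,8],
    [0,0,0.015,0.005,8],
    [0,0,0.015,0.005,8]
  ]
}}

```text
time_s: 10.1
tcp_pos: [0.5649, 0.0434, 0.0459]
eef_rot: [-180.0, -0.0, 24.5]
contact_force: [-0.7, 4.6, -7.6]
gripper_width: 0.0156
gripper_force: 40.0
```

```bash
python3 -c "
from plant import r
s=r.get_state();print({k:s[k].round(4) for k in ('tcp_pos','eef_rot','contact_force','moment')})"
```

```text
{'tcp_pos': array([0.5649, 0.0434, 0.0459]), 'eef_rot': array([-1.799901e+02, -9.000000e-04,  2.446320e+01]), 'contact_force': array([-0.6814,  4.5977, -7.6166]), 'moment': array([ 2.0667,  0.1128, -0.0298])}
```

Pull is about 0.4 mm. Release (the spring seats it), then retreat upward.

>>> {"api": "step_arm", "payload": {
  "plan": [
    [0,0,0,0,34],
    [0,0,0,0,34],
    [0,0,0,0,34],
    [0,0,0,0,34],
    [0,0,-0.1,0,34],
    [0,0,-0.25,0,34],
    [0,0,-0.4,0,34],
    [0,0,-0.5,0,34],
    [0,0,-0.5,0,34],
    [0,0,-0.5,0,34],
    [0,0,-0.5,0,34]
  ]
}}

```text
time_s: 11.02
tcp_pos: [0.5646, 0.0431, 0.1708]
eef_rot: [-180.0, 0.0, 24.4]
contact_force: [-0.0, -0.1, -0.6]
gripper_width: 0.0342
gripper_force: 0.0
```

```bash
python3 look.py pics/end.png
```

```text
{'tcp_pos': array([0.5646, 0.0431, 0.1708]), 'eef_rot': array([-1.799918e+02,  2.900000e-03,  2.444270e+01]), 'contact_force': array([-0.0247, -0.065 , -0.6429]), 'moment': array([-0.0376,  0.059 ,  0.0066]), 'gripper_width': np.float64(0.0342)}
[[324.  85.]] tip at .65/.71/.77 [[320. 132.]
 [314. 132.]
 [309. 132.]]
```

View pics/end.png

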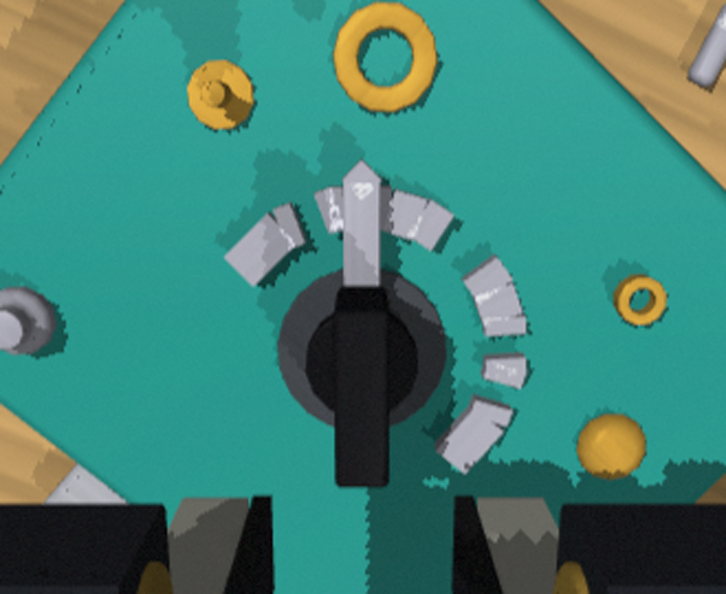

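The pointer tip at crop (362,163) lies in the notch aimed at the ring (385,55). The knob is released and home, and nothing else has been disturbed.

```bash
python3 -c "
from plant import workorder
print(workorder.close_job())"
```

```text
the job is handed in; nothing more can be done
None
```

I pulled the knob up, turned it to the large flat ring's station (+0.65 rad), felt it drop into the notch at about 0.73 rad, and let go. The final picture showed the pointer aimed at the ring and the gripper clear; the job is handed in, and no verdict came back.

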